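Find the full parts tote by its weight

TASK

One of the two identical closed grey totes is full of moulded clips and the other is nearly empty. Raise one end of a tote a little off the bench by its end knob to feel its weight and so tell which is full (do this before carrying anything), then set the full tote down gently and flat inside the shallow aluminium dispatch tray and let go. Leave the nearly empty tote standing where it was, and do not tip either tote over.

Things in the scene. Friction and masses are not known exactly. Their poses are not given: they have to be found in the camera images.
- tote_a: closed grey tote, 200 (its x) x 100 (y) x 60 mm high to the lid; origin: centre of underside, z up. On the lid a solid middle grip, 60 mm in x, 16 in y, its top 100 mm above the underside, over the centre of mass. At the -x end a steel end knob on a stem: 2 discs, 32 mm diameter, 28 mm over both (y), axis along y, 135 mm from centre, 45 above the underside, turning freely. -x end robotward, within 15 deg
- tote_b: second tote, the same in every dimension and look as tote_a; origin and axes alike. One of the two, either, is full: 0.75 to 0.92 kg, and raising its end knob 15 mm takes 3 to 5 N; the other weighs about 0.2 kg and takes about 0.7 N. The contents are packed tight and central. A tote whose knob is raised pivots on its far (+x) bottom edge
- dispatch_tray: a shallow open aluminium tray fixed to the bench, 250 mm long (x) x 150 mm wide (y) x 30 mm high outside, walls and floor 5 mm thick (inside 240 x 140 mm, inner floor 5 mm above the bench). Origin: centre of its underside; z up. It takes one tote lengthwise (either way round), with 20 mm to spare on every side.

How it is judged:
By the outcome, as a careful person would: the job done as asked, in the order asked, and still so for the second after the job is handed in, with the robot touching nothing.
It also fails if it takes over 64 s, if anything falls off the work surface, if the arm or the gripper's body presses on something with over 40 N, if the wrist force passes 120 N, or if a joint passes its speed limit or range.

ROBOT

A 6-joint arm with a two-finger parallel gripper is mounted at the origin on the work surface. World frame = base frame: x ahead of the robot, y to its left, z up, the work surface at z = 0. Lengths are in m, angles in rad, forces in N, time in s.
With the tool pointing down it reaches from about 0.275 to 0.775 m from the base axis. Payload 14.6 kg.
Tool frame: the origin (TCP) lies midway between the tips of the shut fingers; the grasp point (between the pads) lies 19 mm behind it (bot.grip_point_offset is the distance from the TCP to the grasp point, in m); z points along the fingers, y is the line along which they close (so a half turn about z gives the same grasp; the last joint's range is limited). The gripper opens to 85 mm and grips with 20 to 120 N. Pads are 22 mm wide; open, the fingers measure 114 mm over their backs; the gripper's body (76 mm by 85 mm) begins 54 mm behind the grasp point. The pads swing forward as they close: fully open they stand 13 mm farther back than shut.
Start: joints at [1.191, 0.263, -0.048, 1.259, 0, 1.415], TCP at [0.117, 0.512, 0.231] pointing down, gripper open.
Joint ranges: [-2.65, 2.65], [-0.89, 1.7], [-1.18, 1.37], [-2.13, 2.11], [-1.35, 1.29], [-3.14, 3.14]. Speed limits (rad/s): [1.89, 1.89, 2.57, 2.79, 3.14, 3.14].

INTERFACE

Orientations are given as a unit quaternion [w, x, y, z].
In Python, from bench import bot gives the robot as it stands.
- The arm moves only by the tool apply_moves, never from a script. Its argument "plan" is a list of rows, each a list of 2 entries, a list of its own where there are three numbers: the shift along the tool's x, y, z in units of 0.2 m (1.0 is 0.2 m), then the turn, a rotation vector about the tool's x, y, z in units of 6 degrees (1.0 is 6 degrees). In form: [[[x, y, z], [ax, ay, az]], ...]. A call has 1 to 5 rows; each row shifts and turns the commanded pose from where the row before left it, along the tool's axes as they then stand; what a row does not reach is not made up. A row lasts 1/12 s, in which the tool goes at most 41.7 mm and 7.16 degrees, less where a joint would pass 70% of its speed; a pose out of reach is approached as far as the arm can. A call with a number of a shift or a turn outside -1 to 1 is refused whole. A call with a gripper value outside its range is refused whole. "gripper" is the closure, from -1 (fully open) to 1 (shut), so that 0 is half open, set as the call begins (left out, the last holds). The fingers move at their own pace and stop on an object; the grip force is fixed at half the most. Time passes only in rows, so rows that do not move let the fingers close. It gives the time, the measured TCP pose, the force, the opening and the grip force at its end, in the units of the state.
- bot.observe(): the state, without advancing time (a new reading comes with each control period).
- bot.snapshot(name): name is "side" or "top" or "wrist"; returns the picture (400x640x3 uint8, red, green, blue); there is no depth.
- bot.get_calibration(name): a dict with "K" (3x3 intrinsics, pixels), "position" and "rotation" of the camera in the world. Camera axes: x right, y down, z forward; pixel columns grow to the right and rows downward; lengths in m; the calibration is good to about 2 mm. A picture is of the moment at which its call begins: read the wrist's pose just before it. get_calibration takes no time and is no camera call; for the wrist camera it gives the pose at the moment of the call.
- bot.sign_off(): hands the job in; it is judged then, once.
Trained networks look in the newest picture that a camera, given by its name, has taken for a name from the list of things; names that differ only in an ending like _2 or _b are one class to them, and where a whole thing is asked for, a point or a joint stands for the part that bears it (a point fixed in the world has none). Each returns a list of dicts, best first, with "p" (0 to 1); they miss things now and then, are a little off and sometimes report something else, mostly with a low value. They report only what shows in the picture. A call takes as long as a camera call.
- bot.look_for(name, camera): "bbox" ([centre column, centre row, width, height] in pixels, round what is visible of it).
- bot.mark_of(name, camera): "position" ([column, row] in pixels: a listed point, or the origin of a listed thing).
The state is a dict: "time_s": time; "joint_positions": joint angles; "qvel": joint speeds; "tau": joint torques, N m; "eef_pos": TCP position; "orientation": TCP orientation; "contact_force": force on the tool from outside, world axes, zero at the start; "moment": the same for the moment, N m; "grip_width": opening from 0.0 (shut) to 1.0 (fully open); "grasp_force": force on a finger pad.
Only numpy, scipy, OpenCV 4.12 (cv2) and the standard library are available. Lean on these libraries where they do the work, as an engineer would, in place of code of your own. Each camera call takes 0.05 s, during which the arm holds its last target. There are 200 camera calls.

## Working session

There is one attempt and no reset: what is moved stays moved. The work goes in short steps, Python scripts to look and compute and a tool call to move; the robot and the scene stay as the last step left them, time stands still between calls to the robot, and variables do not carry over. Pictures are saved under pics/ and viewed, at most 10 in all, crops included, and the job is handed in when it is done.

Besides the shell and the picture viewer there is one more tool, called after "Call:" in YAML: its name, and indented under it one key for each argument. apply_moves: Moves the arm, as the interface text tells. Shifts and turns lie within -1 to 1; 1 stands for 0.2 m of shift or 6 degrees of turn. Its arguments: {"type":"object","properties":{"plan":{"type":"array"},"gripper":{"type":"number"}},"required":["plan"]}

```bash
mkdir -p pics; cat > h.py <<'E'
import numpy as np, cv2
from bench import bot
from scipy.spatial.transform import Rotation as R
def ray(cam,uv,z):
    c=bot.get_calibration(cam);K=np.array(c["K"]);p=np.array(c["position"]);r=np.array(c["rotation"])
    d=r@np.linalg.solve(K,np.array([uv[0],uv[1],1.0]))
    return p+d*(z-p[2])/d[2]
def proj(cam,P):
    c=bot.get_calibration(cam);K=np.array(c["K"]);p=np.array(c["position"]);r=np.array(c["rotation"])
    q=K@(r.T@(np.array(P)-p)); return q[:2]/q[2]
def save(cam,n):
    im=bot.snapshot(cam);cv2.imwrite(f"pics/{n}.png",im[:,:,::-1]);return im
E
python3 - <<'E'
from h import *
np.set_printoptions(precision=4,suppress=True)
for cam in("top","side"):
    save(cam,cam+"0");c=bot.get_calibration(cam);print(cam,c["position"],np.array(c["rotation"]).tolist())
    for n in("tote_a","dispatch_tray"):
        print(n,bot.look_for(n,cam)[:3],[ (m["p"],m["position"],ray(cam,m["position"],0)) for m in bot.mark_of(n,cam)[:3]])
s=bot.observe();print(s)
print(R.from_quat(np.roll(s["orientation"],-1)).as_matrix())
E
```

```text
top [ 0.4977 -0.0017  0.7863] [0.04279809615794318, -0.7034225772802879, 0.707952448304513, -0.04656534846061966]Traceback (most recent call last):
  File "<stdin>", line 6, in <module>
  File "h.py", line 6, in ray
    d=r@np.linalg.solve(K,np.array([uv[0],uv[1],1.0]))
      ~^~~~~~~~~~~~~~~~~~~~~~~~~~~~~~~~~~~~~~~~~~~~~~~
ValueError: matmul: Input operand 1 has a mismatch in its core dimension 0, with gufunc signature (n?,k),(k,m?)->(n?,m?) (size 3 is different from 4)
```

View pics/top0.png

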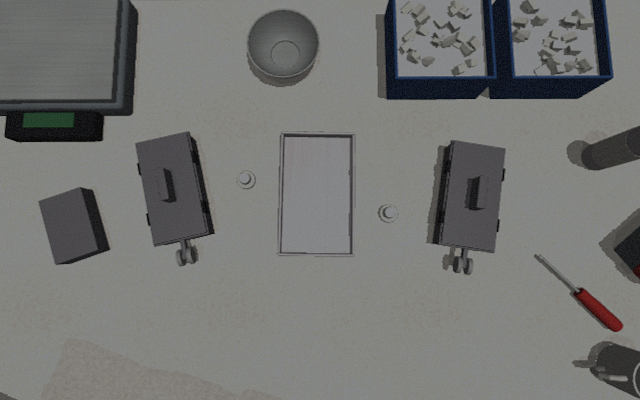

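The top view shows tote 1 at about (172,190) with its knob at (187,252), tote 2 at about (472,195) with its knob at (462,262), and the tray at about (317,194). The calibration rotation is a quaternion, so I'll fix the helper.

```bash
sed -i 's/r=np.array(c\["rotation"\])/r=R.from_quat(np.roll(c["rotation"],-1)).as_matrix()/' h.py
python3 - <<'E'
from h import *
np.set_printoptions(precision=4,suppress=True)
for cam in("top","side"):
    save(cam,cam+"1")
    for n in("tote_a","dispatch_tray"):
        print(n,[(round(m["p"],2),m["bbox"]) for m in bot.look_for(n,cam)[:3]],[ (m["p"],m["position"],ray(cam,m["position"],0)) for m in bot.mark_of(n,cam)[:3]])
# by-eye top points
for n,uv,z in[("k1L",(180,256),.045),("k1R",(193,255),.045),("k2L",(457,265),.045),("k2R",(468,266),.045),
 ("grip1 ends",(166,168),.1),("",(170,202),.1),("grip2",(477,177),.1),("",(473,208),.1),
 ("lid1",(136,143),.06),("",(187,133),.06),("",(207,235),.06),("",(154,245),.06),
 ("lid2",(453,142),.06),("",(506,150),.06),("",(494,251),.06),("",(440,243),.06),
 ("tray",(280,133),.03),("",(354,133),.03),("",(354,256),.03),("",(278,255),.03)]: print(n,ray("top",uv,z))
s=bot.observe();print(s)
print(R.from_quat(np.roll(s["orientation"],-1)).as_matrix())
im=cv2.imread("pics/top1.png")
a=cv2.resize(im[125:275,120:220],None,fx=4,fy=4,interpolation=cv2.INTER_CUBIC);b=cv2.resize(im[125:275,425:525],None,fx=4,fy=4,interpolation=cv2.INTER_CUBIC)
cv2.imwrite("pics/crop1.png",np.hstack([a,b]))
E
```

```text
tote_a [(0.88, [467.6, 206.8, 79.9, 132.8]), (0.87, [175.7, 197.6, 76.8, 132.0])] [(0.9, [181.3, 192.1], array([0.6174, 0.2818, 0.    ])), (0.81, [457.5, 197.7], array([ 0.6023, -0.288 ,  0.    ]))]
dispatch_tray [] [(0.67, [319.3, 194.3], array([ 0.6111, -0.0027,  0.    ]))]
tote_a [(0.81, [419.9, 291.1, 158.0, 93.9]), (0.67, [270.8, 160.6, 90.1, 54.9])] [(0.91, [418.8, 301.2], array([ 0.5906, -0.2952,  0.    ])), (0.57, [274.4, 169.2], array([0.6203, 0.2914, 0.    ]))]
dispatch_tray [(0.87, [329.4, 217.2, 132.9, 75.6])] [(0.9, [332.9, 216.6], array([0.619 , 0.0089, 0.    ]))]
k1L [0.4876 0.2633 0.045 ]
k1R [0.4893 0.2386 0.045 ]
k2L [ 0.4671 -0.264   0.045 ]
k2R [ 0.465  -0.2849  0.045 ]
grip1 ends [0.6466 0.2752 0.1   ]
 [0.5844 0.2653 0.1   ]
grip2 [ 0.6267 -0.289   0.1   ]
 [ 0.5702 -0.2785  0.1   ]
lid1 [0.7049 0.3514 0.06  ]
 [0.7243 0.2536 0.06  ]
 [0.5265 0.2088 0.06  ]
 [0.5085 0.3073 0.06  ]
lid2 [ 0.7036 -0.263   0.06  ]
 [ 0.6871 -0.3652  0.06  ]
 [ 0.4931 -0.3295  0.06  ]
 [ 0.5087 -0.2288  0.06  ]
tray [0.7327 0.0762 0.03  ]
 [ 0.7319 -0.0737  0.03  ]
 [ 0.4851 -0.0694  0.03  ]
 [0.488  0.0784 0.03  ]
{'time_s': 0.65, 'joint_positions': array([ 1.1907,  0.2631, -0.0483,  1.2594,  0.    ,  1.4155]), 'qvel': array([-0.0022, -0.0011,  0.0007,  0.0014, -0.0005, -0.0009]), 'tau': array([ -0.0021, -63.7245,  38.4723,   0.0007,  -0.0004,  -0.    ]), 'eef_pos': array([0.117 , 0.5118, 0.2313]), 'orientation': array([-0.    ,  0.1122,  0.9937,  0.    ]), 'contact_force': array([ 0.1174, -0.6301,  0.8848]), 'moment': array([-0.0259, -0.0079, -0.0185]), 'grasp_force': 0.0, 'grip_width': 0.9997302645964254}
[[-0.9748  0.223  -0.    ]
 [ 0.223   0.9748  0.    ]
 [ 0.      0.     -1.    ]]
```

View pics/crop1.png

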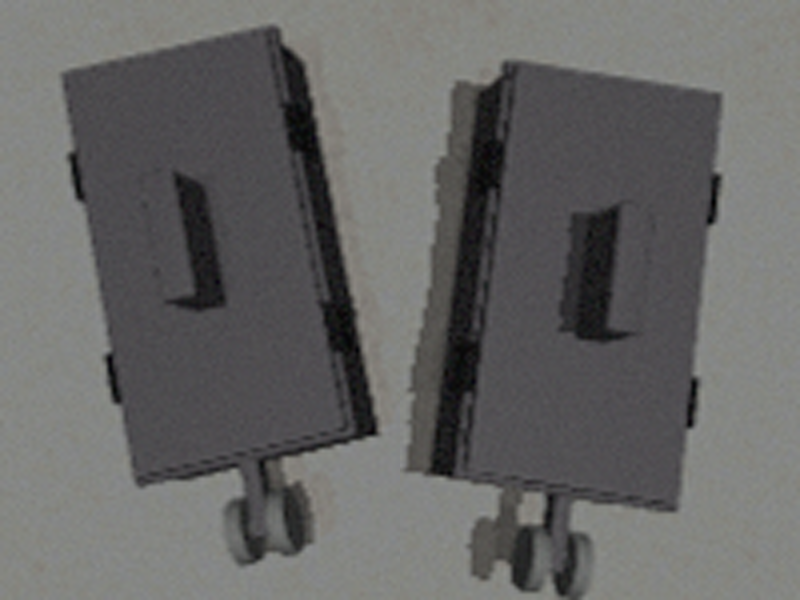

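View pics/side1.png

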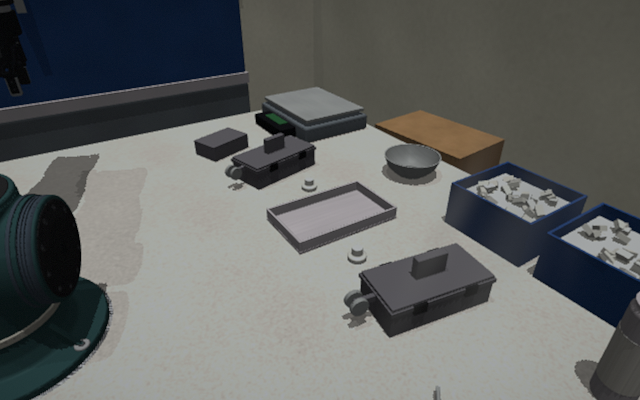

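The crops give these results:
- **Tote 1:** centre about (0.616, 0.280), yaw about 12.7°, knob about (0.484, 0.250).
- **Tote 2:** centre about (0.598, -0.297), yaw about -10.2°, knob about (0.465, -0.273).
- **Tray:** centre about (0.610, 0.001).

The side view agrees: the far tote is at (272,160), the near one at (425,290) and the tray at (332,217). I'll weigh tote 1 first, so the next moves turn the gripper to match it and hover over its knob.

Call:
apply_moves:
  plan:
    - [[0,0,0],[0,0,-0.85]]
    - [[0,0,0],[0,0,-0.85]]
    - [[0,0,0],[0,0,-0.85]]
    - [[0,0,0],[0,0,-0.85]]
    - [[0,0,0],[0,0,-0.85]]
  gripper: -1

```text
time_s: 1.07
eef_pos: [0.117, 0.5118, 0.2313]
orientation: [0.0, -0.112, 0.994, 0.0]
contact_force: [-0.3, -0.7, 0.4]
grip_width: 1.001
grasp_force: 0.0
```

Call:
apply_moves:
  plan:
    - [[-0.125,-0.14,0],[0,0,0]]
    - [[-0.125,-0.14,0],[0,0,0]]
    - [[-0.125,-0.14,0],[0,0,0]]
    - [[-0.125,-0.14,0],[0,0,0]]
    - [[-0.125,-0.14,0],[0,0,0]]

```text
time_s: 1.48
eef_pos: [0.2707, 0.4013, 0.2314]
orientation: [0.0, -0.11, 0.994, 0.0]
contact_force: [0.5, 1.5, 0.4]
grip_width: 1.0
grasp_force: 0.0
```

Call:
apply_moves:
  plan:
    - [[-0.125,-0.14,0],[0,0,0]]
    - [[-0.125,-0.14,0],[0,0,0]]
    - [[-0.125,-0.14,0],[0,0,0]]
    - [[-0.125,-0.14,0],[0,0,0]]
    - [[-0.125,-0.14,0],[0,0,0]]

```text
time_s: 1.9
eef_pos: [0.4235, 0.2918, 0.2315]
orientation: [0.0, -0.11, 0.994, 0.0]
contact_force: [0.2, 0.3, -0.2]
grip_width: 1.003
grasp_force: 0.0
```

Call:
apply_moves:
  plan:
    - [[-0.125,-0.14,0],[0,0,0]]
    - [[-0.125,-0.14,0],[0,0,0]]
    - [[0,0,0],[0,0,0]]
    - [[0,0,0],[0,0,0]]

```text
time_s: 2.23
eef_pos: [0.4844, 0.2483, 0.2308]
orientation: [-0.0, -0.109, 0.994, -0.0]
contact_force: [-0.8, 1.1, -0.6]
grip_width: 0.999
grasp_force: 0.0
```

```bash
cat >> h.py <<'E'
np.set_printoptions(precision=4,suppress=True)
def go(P,yaw):
    "units to reach TCP P with tool y = tote y at yaw (deg), tool down"
    s=bot.observe();m=R.from_quat(np.roll(s["orientation"],-1)).as_matrix()
    c,n=np.cos(np.radians(yaw)),np.sin(np.radians(yaw))
    T=np.array([[-c,-n,0],[-n,c,0],[0,0,-1]]).T
    rv=np.degrees(R.from_matrix(m.T@T).as_rotvec())
    print("t",s["time_s"],"pos",s["eef_pos"],"shift units",m.T@(np.array(P)-s["eef_pos"])/.2,"in target axes",T.T@(np.array(P)-s["eef_pos"])/.2,"turn units",rv/6,"w",s["grip_width"],"j",s["joint_positions"])
def force(k=8):
    f=[]
    for i in range(k): bot.snapshot("side");f.append(bot.observe()["contact_force"])
    print("F",np.mean(f,0),np.std(f,0))
E
python3 - <<'E'
from h import *
save("wrist","wrist1")
print(bot.look_for("tote_a","wrist")[:2],bot.mark_of("tote_a","wrist")[:2])
for n,P in[("knob",(.484,.25,.045)),("ctr",(.616,.28,0)),("griptop",(.616,.28,.1))]:print(n,proj("wrist",P))
go((.484,.25,.026),12.7);force()
E
```

```text
[{'bbox': [320.4, 270.2, 108.5, 208.7], 'p': 0.82}] [{'position': [321.9, 279.0], 'p': 0.64}]
knob [316.5836 177.352 ]
ctr [317.0124 276.6846]
griptop [316.9187 330.0276]
t 2.3833 pos [0.4825 0.2499 0.2314] shift units [-0.0077 -0.0013  1.0268] in target axes [-0.0074 -0.0012  1.0268] turn units [ 0.0009 -0.002  -0.0068] w 1.0011060531074998 j [ 0.3278  0.2949 -0.0024  1.2736  0.0001  0.1069]
F [ 0.3277 -0.2632  0.1869] [0.589  0.3402 0.4037]
```

View pics/wrist1.png

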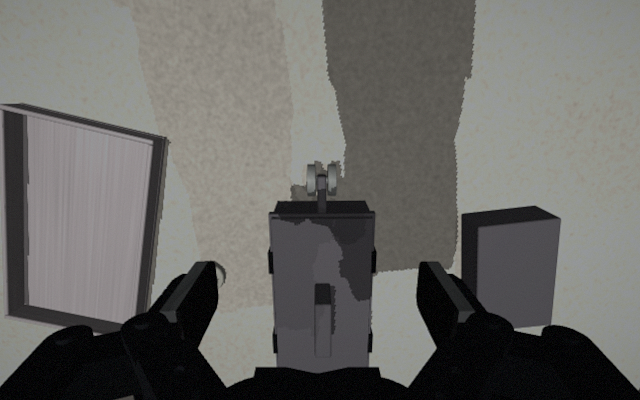

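The wrist view shows the knob at (322,180), where I predicted (317,177), so it is about 5 mm to +y and 3 mm to +x. I'll correct for that, lower and close on the disc faces.

Call:
apply_moves:
  plan:
    - [[-0.022,0.024,0.17],[0,0,0]]
    - [[0,0,0.2],[0,0,0]]
    - [[0,0,0.2],[0,0,0]]
    - [[0,0,0.17],[0,0,0]]
    - [[0,0,0.13],[0,0,0]]

```text
time_s: 3.2
eef_pos: [0.4853, 0.2548, 0.0547]
orientation: [-0.001, -0.11, 0.994, -0.0]
contact_force: [0.0, -0.2, -0.0]
grip_width: 1.0
grasp_force: 0.0
```

Call:
apply_moves:
  plan:
    - [[0,0,0.09],[0,0,0]]
    - [[0,0,0.05],[0,0,0]]
    - [[0,0,0.017],[0,0,0]]
    - [[0,0,0],[0,0,0]]
    - [[0,0,0],[0,0,0]]

```text
time_s: 3.62
eef_pos: [0.4871, 0.2553, 0.0269]
orientation: [0.001, -0.11, 0.994, 0.0]
contact_force: [0.0, 0.4, 0.3]
grip_width: 1.001
grasp_force: 0.0
```

```bash
python3 - <<'E'
from h import *
save("wrist","wrist2");save("side","side2")
go((.4858,.2556,.026),12.7);force(10)
E
```

```text
t 3.7167 pos [0.4872 0.2554 0.0271] shift units [0.0065 0.0027 0.0053] in target axes [0.0065 0.0027 0.0053] turn units [ 0.0017  0.0183 -0.0132] w 0.9982425453442101 j [ 0.3346  0.4465 -0.3614  0.7609 -0.      0.1144]
F [ 0.0576  0.0489 -0.1577] [0.4871 0.2338 0.2991]
```

View pics/wrist2.png

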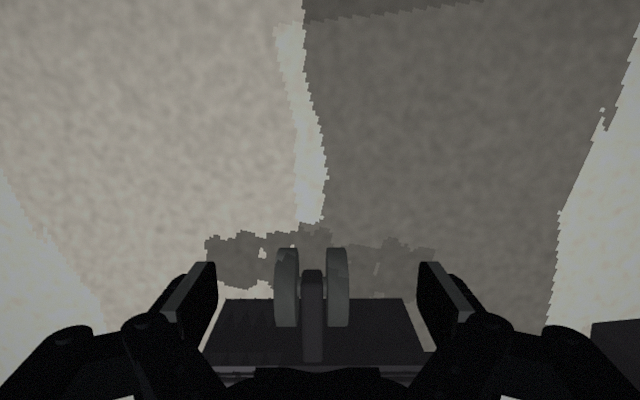

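The knob sits at column 312, centred between the open fingers at 317, so it is about 2 mm off. I'll nudge over and close.

Call:
apply_moves:
  plan:
    - [[0,-0.009,0],[0,0,0]]
    - [[0,0,0],[0,0,0]]

```text
time_s: 4.38
eef_pos: [0.4869, 0.2531, 0.0258]
orientation: [-0.0, -0.11, 0.994, -0.0]
contact_force: [0.7, 0.2, -0.1]
grip_width: 0.997
grasp_force: 0.0
```

Call:
apply_moves:
  plan:
    - [[0,0,0],[0,0,0]]
    - [[0,0,0],[0,0,0]]
    - [[0,0,0],[0,0,0]]
    - [[0,0,0],[0,0,0]]
    - [[0,0,0],[0,0,0]]
  gripper: 1

```text
time_s: 4.8
eef_pos: [0.4868, 0.2534, 0.0259]
orientation: [-0.0, -0.11, 0.994, 0.0]
contact_force: [-1.2, 0.2, 3.0]
grip_width: 0.317
grasp_force: 60.8
```

Call:
apply_moves:
  plan:
    - [[0,0,0],[0,0,0]]
    - [[0,0,0],[0,0,0]]
    - [[0,0,0],[0,0,0]]
    - [[0,0,0],[0,0,0]]
    - [[0,0,0],[0,0,0]]

```text
time_s: 5.22
eef_pos: [0.4869, 0.2534, 0.026]
orientation: [0.0, -0.11, 0.994, 0.0]
contact_force: [-0.6, 0.6, 4.6]
grip_width: 0.316
grasp_force: 60.8
```

```bash
python3 - <<'E'
from h import *
force(10);go((.4858,.2556,.026),12.7)
E
```

```text
F [-0.8954 -0.0727  4.817 ] [0.5193 0.5454 0.4443]
t 5.7167 pos [0.4869 0.2534 0.026 ] shift units [ 0.0029  0.012  -0.0002] in target axes [ 0.0029  0.012  -0.0002] turn units [ 0.0005  0.0017 -0.0131] w 0.32115479322420204 j [ 0.3313  0.4471 -0.3641  0.7594  0.      0.1111]
```

Call:
apply_moves:
  plan:
    - [[-0.003,0,-0.02],[0,0,0]]
    - [[-0.003,0,-0.02],[0,0,0]]
    - [[-0.003,0,-0.02],[0,0,0]]
    - [[-0.003,0,-0.02],[0,0,0]]
    - [[0,0,0],[0,0,0]]

```text
time_s: 6.13
eef_pos: [0.4896, 0.254, 0.0427]
orientation: [0.0, -0.11, 0.994, 0.0]
contact_force: [-0.2, -0.2, -0.8]
grip_width: 0.32
grasp_force: 60.0
```

Call:
apply_moves:
  plan:
    - [[0,0,0],[0,0,0]]
    - [[0,0,0],[0,0,0]]
    - [[0,0,0],[0,0,0]]

```text
time_s: 6.38
eef_pos: [0.4891, 0.2538, 0.0417]
orientation: [-0.0, -0.11, 0.994, -0.0]
contact_force: [0.8, 0.8, -2.1]
grip_width: 0.318
grasp_force: 60.0
```

```bash
python3 - <<'E'
from h import *
save("side","side3");save("wrist","wrist3");force(16);go((.4858,.2556,.026),12.7)
a=cv2.imread("pics/side3.png")[110:230,180:340];b=cv2.imread("pics/side1.png")[110:230,180:340]
cv2.imwrite("pics/c3.png",cv2.resize(np.hstack([b,a]),None,fx=2.5,fy=2.5))
E
```

```text
F [ 0.1252  0.02   -0.9796] [0.4    0.4003 0.5   ]
t 7.2833 pos [0.4891 0.2539 0.0419] shift units [0.0143 0.0121 0.0793] in target axes [0.0143 0.0121 0.0793] turn units [-0.0002 -0.0011 -0.0133] w 0.32201054308580457 j [ 0.3309  0.4334 -0.3357  0.8018 -0.      0.1106]
```

View pics/c3.png

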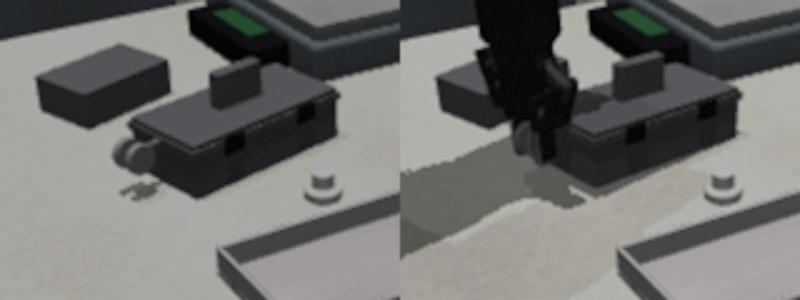

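The right-hand crop shows the near end raised (lower front corner at row 185, against 198 before), and the pull is only about 1 N. Tote 1 is therefore the nearly empty one and tote 2 is full. I'll set tote 1 back down, release it and rise.

Call:
apply_moves:
  plan:
    - [[0.003,0,0.02],[0,0,0]]
    - [[0.003,0,0.02],[0,0,0]]
    - [[0.003,0,0.02],[0,0,0]]
    - [[0.003,0,0.018],[0,0,0]]
    - [[0,0,0],[0,0,0]]

```text
time_s: 7.7
eef_pos: [0.4863, 0.2532, 0.0255]
orientation: [-0.001, -0.11, 0.994, -0.0]
contact_force: [0.8, -0.3, 4.1]
grip_width: 0.319
grasp_force: 60.7
```

Call:
apply_moves:
  plan:
    - [[0,0,0],[0,0,0]]
    - [[0,0,0],[0,0,0]]
    - [[0,0,0],[0,0,0]]
    - [[0,0,0],[0,0,0]]
    - [[0,0,0],[0,0,0]]
  gripper: -1

```text
time_s: 8.12
eef_pos: [0.487, 0.2534, 0.0263]
orientation: [0.0, -0.11, 0.994, 0.0]
contact_force: [-0.5, -0.1, 0.3]
grip_width: 0.99
grasp_force: 0.0
```

Call:
apply_moves:
  plan:
    - [[0,0,0],[0,0,0]]
    - [[0,0,0],[0,0,0]]
    - [[0,0,0],[0,0,0]]

```text
time_s: 8.37
eef_pos: [0.4868, 0.2533, 0.0263]
orientation: [0.0, -0.11, 0.994, 0.0]
contact_force: [-0.2, -0.7, 0.2]
grip_width: 1.002
grasp_force: 0.0
```

Call:
apply_moves:
  plan:
    - [[0,0,-0.05],[0,0,0]]
    - [[0,0,-0.15],[0,0,0]]
    - [[0,0,-0.2],[0,0,0]]
    - [[0,0,-0.2],[0,0,0]]
    - [[0,0,-0.2],[0,0,0]]

```text
time_s: 8.78
eef_pos: [0.4862, 0.2532, 0.189]
orientation: [0.0, -0.11, 0.994, 0.0]
contact_force: [1.2, -0.1, -0.4]
grip_width: 1.002
grasp_force: 0.0
```

Call:
apply_moves:
  plan:
    - [[0,0,-0.2],[0,0,0]]
    - [[0,0,-0.1],[0,0,0]]
    - [[0,0,0],[0,0,0]]

```text
time_s: 9.03
eef_pos: [0.4881, 0.2538, 0.2518]
orientation: [0.004, -0.11, 0.994, 0.001]
contact_force: [-0.6, 0.0, -0.1]
grip_width: 1.004
grasp_force: 0.0
```

```bash
python3 - <<'E'
from h import *
go((.598,-.2966,.235),-10.2)
save("top","top4")
print([ (m["p"],m["position"]) for m in bot.mark_of("tote_a","top")[:3]])
E
```

```text
t 9.0333 pos [0.4881 0.2538 0.2518] shift units [ 0.0661 -2.8058  0.0811] in target axes [-1.028  -2.6114  0.084 ] turn units [0.0222 0.0678 3.8039] w 1.0042321499085545 j [0.3314 0.2965 0.0552 1.322  0.     0.111 ]
[(0.96, [458.3, 197.5]), (0.57, [181.5, 191.4])]
```

Tote 1 hasn't moved: its mark is still at (181.5,191.4). Next I'll hover over the grip of tote 2.

Call:
apply_moves:
  plan:
    - [[0.005,-0.2,0],[0,0,0]]
    - [[0.005,-0.2,0],[0,0,0]]
    - [[0.005,-0.2,0],[0,0,0]]
    - [[0.005,-0.2,0],[0,0,0]]
    - [[0.005,-0.2,0],[0,0,0]]

```text
time_s: 9.55
eef_pos: [0.5249, 0.0554, 0.2454]
orientation: [-0.001, -0.11, 0.994, 0.0]
contact_force: [1.7, 0.3, 0.2]
grip_width: 0.999
grasp_force: 0.0
```

Call:
apply_moves:
  plan:
    - [[0.005,-0.2,0],[0,0,0]]
    - [[0.005,-0.2,0],[0,0,0]]
    - [[0.005,-0.2,0],[0,0,0]]
    - [[0.005,-0.2,0],[0,0,0]]
    - [[0.005,-0.2,0],[0,0,0]]

```text
time_s: 9.97
eef_pos: [0.5638, -0.141, 0.2453]
orientation: [-0.001, -0.11, 0.994, 0.0]
contact_force: [0.3, 0.1, 0.2]
grip_width: 1.001
grasp_force: 0.0
```

Call:
apply_moves:
  plan:
    - [[0.005,-0.2,0],[0,0,0]]
    - [[0.005,-0.2,0],[0,0,0]]
    - [[0.005,-0.2,0],[0,0,0]]
    - [[0.005,-0.2,0],[0,0,0]]
    - [[0,0,0],[0,0,0]]

```text
time_s: 10.38
eef_pos: [0.5952, -0.3022, 0.2433]
orientation: [-0.001, -0.108, 0.994, 0.0]
contact_force: [0.2, 0.2, -0.0]
grip_width: 1.002
grasp_force: 0.0
```

Call:
apply_moves:
  plan:
    - [[0,0,0],[0,0,0.76]]
    - [[0,0,0],[0,0,0.76]]
    - [[0,0,0],[0,0,0.76]]
    - [[0,0,0],[0,0,0.76]]
    - [[0,0,0],[0,0,0.76]]

```text
time_s: 10.8
eef_pos: [0.595, -0.2959, 0.245]
orientation: [-0.001, 0.091, 0.996, 0.001]
contact_force: [-0.4, -0.1, -0.4]
grip_width: 1.002
grasp_force: 0.0
```

Call:
apply_moves:
  plan:
    - [[0,0,0],[0,0,0]]
    - [[0,0,0],[0,0,0]]

```text
time_s: 10.97
eef_pos: [0.5952, -0.2959, 0.2454]
orientation: [-0.001, 0.087, 0.996, 0.0]
contact_force: [-1.1, -0.2, -0.9]
grip_width: 1.001
grasp_force: 0.0
```

```bash
python3 - <<'E'
from h import *
go((.598,-.2966,.068),-10.2)
save("wrist","wrist4")
print(bot.mark_of("tote_a","wrist")[:2])
P=(.598,-.2966,.1)
print(proj("wrist",P),proj("wrist",(.598,-.2966,0)),proj("wrist",(.598+.05*.984,-.2966-.05*.177,.1)),proj("wrist",(.465,-.2727,.045)))
force(6)
E
```

```text
t 10.9667 pos [ 0.5952 -0.2959  0.2454] shift units [-0.0157 -0.0015  0.8872] in target axes [-0.0144 -0.0009  0.8872] turn units [ 0.0062 -0.0143  0.027 ] w 1.0006693173625096 j [-0.5838  0.5167  0.394   1.4497  0.     -0.4087]
[{'position': [315.7, 169.6], 'p': 0.92}]
[316.6909 189.4331] [316.8193 166.7359] [316.5677 242.152 ] [317.0897  30.2609]
F [ 0.0278 -0.0221 -0.2296] [0.532  0.3264 0.2538]
```

View pics/wrist4.png

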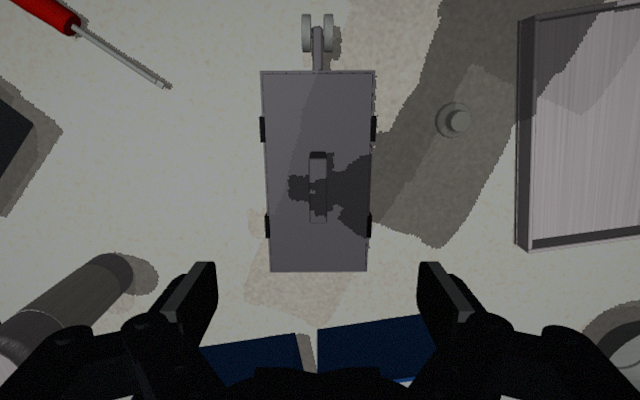

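The grip top is at about (318,190) against a prediction of (317,189), and the yaw lines up. I'll lower and grip.

Call:
apply_moves:
  plan:
    - [[-0.015,0,0.15],[0,0,0.027]]
    - [[0,0,0.2],[0,0,0]]
    - [[0,0,0.18],[0,0,0]]
    - [[0,0,0.15],[0,0,0]]
    - [[0,0,0.1],[0,0,0]]

```text
time_s: 11.78
eef_pos: [0.5973, -0.296, 0.0872]
orientation: [-0.001, 0.09, 0.996, 0.001]
contact_force: [-0.8, -0.4, 0.3]
grip_width: 1.0
grasp_force: 0.0
```

Call:
apply_moves:
  plan:
    - [[0,0,0.06],[0,0,0]]
    - [[0,0,0.03],[0,0,0]]
    - [[0,0,0.015],[0,0,0]]
    - [[0,0,0],[0,0,0]]
    - [[0,0,0],[0,0,0]]

```text
time_s: 12.2
eef_pos: [0.5989, -0.297, 0.0702]
orientation: [0.001, 0.09, 0.996, -0.0]
contact_force: [0.1, 0.3, 1.2]
grip_width: 1.003
grasp_force: 0.0
```

Call:
apply_moves:
  plan:
    - [[0,0,0],[0,0,0]]
    - [[0,0,0],[0,0,0]]
    - [[0,0,0],[0,0,0]]
    - [[0,0,0],[0,0,0]]
    - [[0,0,0],[0,0,0]]
  gripper: 1

```text
time_s: 12.62
eef_pos: [0.5985, -0.2968, 0.0695]
orientation: [0.0, 0.09, 0.996, -0.0]
contact_force: [-0.5, 0.3, 0.6]
grip_width: 0.298
grasp_force: 0.0
```

Call:
apply_moves:
  plan:
    - [[0,0,0],[0,0,0]]
    - [[0,0,0],[0,0,0]]
    - [[0,0,0],[0,0,0]]
    - [[0,0,0],[0,0,0]]
    - [[0,0,0],[0,0,0]]

```text
time_s: 13.03
eef_pos: [0.5985, -0.2965, 0.0693]
orientation: [-0.0, 0.09, 0.996, 0.0]
contact_force: [0.6, 4.0, 1.1]
grip_width: 0.176
grasp_force: 62.4
```

```bash
python3 - <<'E'
from h import *
force(4);go((.598,-.2966,.068),-10.2)
E
```

```text
F [0.6743 4.0372 1.0018] [0.4611 0.172  0.512 ]
t 13.2333 pos [ 0.5985 -0.2965  0.0693] shift units [ 0.0025 -0.0008  0.0065] in target axes [ 0.0025 -0.0008  0.0065] turn units [ 0.0029  0.0005 -0.0219] w 0.17577316442228336 j [-0.582   0.5856  0.0353  1.0206  0.0003 -0.4017]
```

Call:
apply_moves:
  plan:
    - [[0,0,-0.02],[0,0,0]]
    - [[0,0,-0.05],[0,0,0]]
    - [[0,0,-0.08],[0,0,0]]
    - [[0,0,-0.08],[0,0,0]]
    - [[0,0,-0.08],[0,0,0]]

```text
time_s: 13.65
eef_pos: [0.5981, -0.2969, 0.1323]
orientation: [-0.0, 0.09, 0.996, -0.0]
contact_force: [0.0, -0.7, -7.2]
grip_width: 0.176
grasp_force: 61.1
```

Call:
apply_moves:
  plan:
    - [[0,0,-0.06],[0,0,0]]
    - [[0,0,-0.04],[0,0,0]]
    - [[0,0,-0.02],[0,0,0]]
    - [[0,0,0],[0,0,0]]
    - [[0,0,0],[0,0,0]]

```text
time_s: 14.07
eef_pos: [0.5982, -0.2967, 0.1548]
orientation: [-0.0, 0.09, 0.996, 0.0]
contact_force: [0.3, 0.2, -7.6]
grip_width: 0.175
grasp_force: 61.3
```

```bash
python3 - <<'E'
from h import *
save("side","side5");force(4);go((.6105,.0005,.155),-0.8)
print([(m["p"],m["position"],ray("side",m["position"],0.08)) for m in bot.mark_of("tote_a","side")])
E
```

```text
F [ 0.2018 -0.0747 -7.1752] [0.1797 0.3342 0.4567]
t 14.3167 pos [ 0.5983 -0.2966  0.1547] shift units [ 0.2065  1.4722 -0.0009] in target axes [-0.0404  1.486  -0.0016] turn units [ 0.0044 -0.0083 -1.5906] w 0.17686437500153554 j [-0.5821  0.5391  0.1891  1.2218  0.     -0.4016]
[(0.88, [427.1, 260.6], array([ 0.6032, -0.2882,  0.08  ])), (0.55, [276.1, 169.2], array([0.5526, 0.147 , 0.08  ]))]
```

The carried weight is 7.2 N (about 0.73 kg), which confirms tote 2 is the full one. I'll carry it over the tray.

Call:
apply_moves:
  plan:
    - [[0.007,0.05,0],[0,0,0]]
    - [[0.014,0.1,0],[0,0,0]]
    - [[0.02,0.14,0],[0,0,0]]
    - [[0.02,0.14,0],[0,0,0]]
    - [[0.02,0.14,0],[0,0,0]]

```text
time_s: 14.78
eef_pos: [0.6027, -0.1801, 0.1552]
orientation: [-0.0, 0.09, 0.996, 0.0]
contact_force: [0.6, 0.4, -7.6]
grip_width: 0.178
grasp_force: 61.1
```

Call:
apply_moves:
  plan:
    - [[0.02,0.14,0],[0,0,0]]
    - [[0.02,0.14,0],[0,0,0]]
    - [[0.02,0.14,0],[0,0,0]]
    - [[0.02,0.14,0],[0,0,0]]
    - [[0.02,0.14,0],[0,0,0]]

```text
time_s: 15.2
eef_pos: [0.6081, -0.0385, 0.1553]
orientation: [0.0, 0.09, 0.996, 0.0]
contact_force: [-0.1, -0.3, -7.2]
grip_width: 0.177
grasp_force: 61.1
```

Call:
apply_moves:
  plan:
    - [[0.014,0.1,0],[0,0,0]]
    - [[0.009,0.06,0],[0,0,0]]
    - [[0.006,0.042,0],[0,0,0]]
    - [[0,0,0],[0,0,0]]

```text
time_s: 15.53
eef_pos: [0.6099, 0.0018, 0.1553]
orientation: [-0.0, 0.089, 0.996, 0.0]
contact_force: [0.2, -0.5, -7.1]
grip_width: 0.173
grasp_force: 61.1
```

Call:
apply_moves:
  plan:
    - [[0,0,0],[0,0,-0.3]]
    - [[0,0,0],[0,0,-0.5]]
    - [[0,0,0],[0,0,-0.5]]
    - [[0,0,0],[0,0,-0.29]]
    - [[0,0,0],[0,0,0]]

```text
time_s: 15.95
eef_pos: [0.61, -0.0007, 0.1552]
orientation: [-0.0, 0.007, 1.0, -0.0]
contact_force: [-0.8, -0.7, -7.0]
grip_width: 0.179
grasp_force: 61.1
```

```bash
python3 - <<'E'
from h import *
save("wrist","wrist6");save("side","side6");go((.6105,.0005,.079),-0.8)
print(bot.mark_of("dispatch_tray","wrist")[:1],bot.mark_of("dispatch_tray","side")[:1])
a=cv2.imread("pics/wrist6.png");b=cv2.imread("pics/side6.png")[100:300,200:480]
a=cv2.resize(a,(448,280));b=cv2.resize(b,(392,280))
cv2.imwrite("pics/c6.png",np.vstack([a,cv2.copyMakeBorder(b,0,0,0,56,0)]))
for s in(1,-1):
  for t in(1,-1):print(proj("wrist",(.6105+s*.125,.0005+t*.075-s*.0017,.03)))
E
```

```text
t 16.05 pos [ 0.61   -0.0004  0.1552] shift units [-0.0023  0.0045  0.3811] in target axes [-0.0023  0.0044  0.3811] turn units [-0.0021 -0.0004 -0.0205] w 0.17767362275542264 j [-0.134   0.4384  0.0139  1.1463 -0.0002 -0.1179]
[] [{'position': [328.1, 218.1], 'p': 0.85}]
[399.3176 322.8448]
[236.4686 324.897 ]
[423.6842  20.7954]
[211.1047  24.6571]
```

View pics/c6.png

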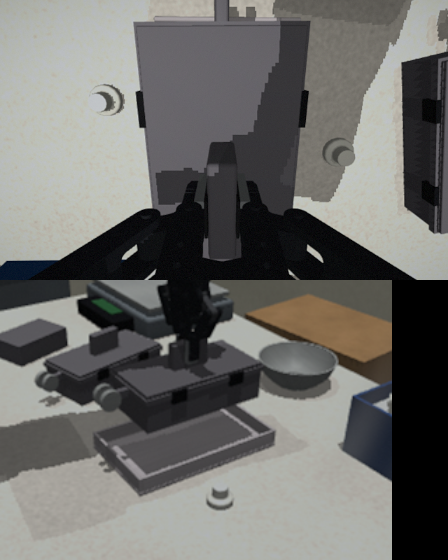

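The tote is level above the tray. The tray's near edge shows at about columns 217–429 against a prediction of 211–424, so it is off by about 3 mm with 20 mm of margin. I'll lower it gently.

Call:
apply_moves:
  plan:
    - [[0,0.005,0.03],[0,0,0]]
    - [[0,0.005,0.06],[0,0,0]]
    - [[0,0,0.07],[0,0,0]]
    - [[0,0,0.07],[0,0,0]]
    - [[0,0,0.05],[0,0,0]]

```text
time_s: 16.57
eef_pos: [0.6096, 0.0025, 0.0977]
orientation: [-0.001, 0.007, 1.0, 0.0]
contact_force: [0.3, -0.2, -7.1]
grip_width: 0.175
grasp_force: 61.1
```

Call:
apply_moves:
  plan:
    - [[0,0,0.04],[0,0,0]]
    - [[0,0,0.03],[0,0,0]]
    - [[0,0,0.02],[0,0,0]]
    - [[0,0,0.01],[0,0,0]]
    - [[0,0,0],[0,0,0]]

```text
time_s: 16.98
eef_pos: [0.6101, 0.0024, 0.0792]
orientation: [-0.0, 0.007, 1.0, 0.0]
contact_force: [0.8, -0.7, -7.5]
grip_width: 0.18
grasp_force: 61.0
```

Call:
apply_moves:
  plan:
    - [[0,0,0.005],[0,0,0]]
    - [[0,0,0.005],[0,0,0]]
    - [[0,0,0.005],[0,0,0]]
    - [[0,0,0.003],[0,0,0]]
    - [[0,0,0],[0,0,0]]

```text
time_s: 17.4
eef_pos: [0.61, 0.0024, 0.0757]
orientation: [0.0, 0.007, 1.0, -0.0]
contact_force: [-0.9, -0.3, -7.6]
grip_width: 0.174
grasp_force: 61.1
```

```bash
python3 - <<'E'
from h import *
force(4);go((.6105,.0025,.0743),-0.8)
E
```

```text
F [-0.2002  0.0689 -7.17  ] [0.3146 0.6299 0.4386]
t 17.6 pos [0.6101 0.0024 0.0757] shift units [-0.0021  0.0003  0.0072] in target axes [-0.0021  0.0003  0.0072] turn units [-0.0003  0.0009  0.0001] w 0.18027435816090004 j [-0.1295  0.4898 -0.1261  0.9548 -0.     -0.1155]
```

Call:
apply_moves:
  plan:
    - [[0,0,0.003],[0,0,0]]
    - [[0,0,0.002],[0,0,0]]
    - [[0,0,0.002],[0,0,0]]
    - [[0,0,0],[0,0,0]]
    - [[0,0,0],[0,0,0]]

```text
time_s: 18.02
eef_pos: [0.6101, 0.0025, 0.0744]
orientation: [0.0, 0.007, 1.0, 0.0]
contact_force: [-0.4, -0.1, -4.8]
grip_width: 0.18
grasp_force: 61.3
```

```bash
python3 - <<'E'
from h import *
force(3);go((.6105,.0025,.0743),-0.8)
E
```

```text
F [-0.2065  0.8305 -5.8452] [0.3917 0.1668 0.5174]
t 18.1667 pos [0.6101 0.0025 0.0743] shift units [-0.0021  0.0002  0.0002] in target axes [-0.0021  0.0002  0.0002] turn units [ 0.0005  0.0011 -0.0002] w 0.1794901028379065 j [-0.1295  0.4909 -0.1284  0.9514  0.0001 -0.1155]
```

It has just touched the tray floor. I'll lower 0.6 mm more, release, wait, then rise.

Call:
apply_moves:
  plan:
    - [[0,0,0.003],[0,0,0]]
    - [[0,0,0],[0,0,0]]
    - [[0,0,0],[0,0,0]]

```text
time_s: 18.42
eef_pos: [0.6101, 0.0027, 0.0742]
orientation: [0.0, 0.007, 1.0, 0.0]
contact_force: [-4.5, 3.2, 6.0]
grip_width: 0.176
grasp_force: 62.9
```

Call:
apply_moves:
  plan:
    - [[0,0,0],[0,0,0]]
    - [[0,0,0],[0,0,0]]
    - [[0,0,0],[0,0,0]]
    - [[0,0,0],[0,0,0]]
    - [[0,0,0],[0,0,0]]
  gripper: -1

```text
time_s: 18.83
eef_pos: [0.6102, 0.0023, 0.0737]
orientation: [0.0, 0.007, 1.0, -0.0]
contact_force: [-0.2, 0.2, 0.3]
grip_width: 0.879
grasp_force: 0.0
```

Call:
apply_moves:
  plan:
    - [[0,0,0],[0,0,0]]
    - [[0,0,0],[0,0,0]]
    - [[0,0,0],[0,0,0]]
    - [[0,0,-0.03],[0,0,0]]
    - [[0,0,-0.1],[0,0,0]]

```text
time_s: 19.25
eef_pos: [0.6086, 0.0026, 0.098]
orientation: [-0.002, 0.007, 1.0, 0.0]
contact_force: [0.0, -0.4, -0.5]
grip_width: 0.997
grasp_force: 0.0
```

Call:
apply_moves:
  plan:
    - [[0,0,-0.15],[0,0,0]]
    - [[0,0,-0.15],[0,0,0]]
    - [[0,0,-0.15],[0,0,0]]
    - [[0,0,-0.15],[0,0,0]]
    - [[0,0,0],[0,0,0]]

```text
time_s: 19.67
eef_pos: [0.6117, 0.0022, 0.2257]
orientation: [0.004, 0.007, 1.0, -0.001]
contact_force: [1.2, -0.8, 0.9]
grip_width: 1.001
grasp_force: 0.0
```

```bash
python3 - <<'E'
from h import *
save("wrist","wrist7");save("side","side7");go((.6105,.0025,.0743),-0.8)
a=cv2.imread("pics/wrist7.png");b=cv2.imread("pics/side7.png")
cv2.imwrite("pics/c7.png",np.vstack([cv2.resize(a,(448,280)),cv2.resize(b,(448,280))]))
print([(m["p"],m["position"],ray("side",m["position"],0)) for m in bot.mark_of("tote_a","side")])
E
```

```text
t 19.7667 pos [0.6106 0.0024 0.2209] shift units [0.0021 0.0007 0.7332] in target axes [0.0003 0.0005 0.7332] turn units [-0.0025  0.023  -0.    ] w 0.9978005997842814 j [-0.1295  0.4138  0.1532  1.3078  0.     -0.1155]
[(0.86, [274.2, 169.1], array([0.6202, 0.2923, 0.    ])), (0.81, [327.9, 216.1], array([0.6107, 0.0168, 0.    ]))]
```

View pics/c7.png

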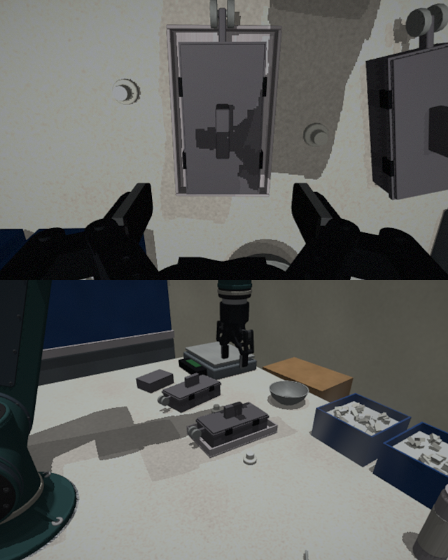

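The tote sits flat inside the tray, with its lid within the walls at about columns 180–267 (walls 172–278). Tote 1 is still in place and the gripper is clear, so I'll hand in.

```bash
python3 -c "
from bench import bot
print(bot.sign_off())"
```

```text
the job is handed in; nothing more can be done
None
```

I handed in the job at about 20 s: the full tote (the one on the robot's right, about 0.73 kg) is sitting flat in the dispatch tray and released, and the nearly empty tote, identified by about 1 N at its knob, is still standing where it was.

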